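Hang the washed baskets and dial the tally

ROBOT

A 7-joint arm with a two-finger parallel gripper is mounted at the origin on the work surface. World frame = base frame: x ahead of the robot, y to its left, z up, the work surface at z = 0. Lengths are in m, angles in rad, forces in N, time in s.
With the tool pointing down it reaches from about 0.35 to 0.9 m from the base axis. Payload 8.1 kg.
Tool frame: the origin (TCP) lies midway between the tips of the shut fingers; the grasp point (between the pads) lies 19 mm behind it; z points along the fingers, y is the line along which they close (so a half turn about z gives the same grasp; the last joint's range is limited). The gripper opens to 92 mm and grips with 3 to 60 N. Pads are 19 mm wide; open, the fingers measure 130 mm over their backs; the gripper's body (75 mm by 190 mm) begins 47 mm behind the grasp point.
Start: joints at [1.132, 0.434, 0.025, 1.573, -0.012, 1.134, -0.075], TCP at [0.206, -0.59, 0.227] pointing down, gripper open.
Joint ranges: [-2.62, 2.62], [-0.44, 2.09], [-1.27, 1.32], [0.08, 2.57], [-1.32, 4.46], [0.12, 2], [-2.74, 2.74]. Speed limits (rad/s): [2.22, 2.22, 3.01, 3.01, 3.14, 3.14, 3.14].

INTERFACE

Orientations are given as a rotation vector (axis times angle).
In Python, from cell import readout, get_image, calibration, ticket gives the robot as it stands. The module is installed in compiled form; this text tells all that it offers.
- The arm moves only by the tool move_arm, never from a script. Its argument "series" is a list of rows, each a list of 6 numbers: the shift along the world's x, y, z as a fraction of full scale, then the turn, a rotation vector about the world's x, y, z as a fraction of full scale. A call has 1 to 5 rows; each row is the pose to reach, as a shift and turn from the pose commanded when the call began; what a row does not reach only later rows make up. Full scale, the value 1, is 0.75 m for a shift and 60 degrees for a turn. A row lasts 1/10 s, in which the tool goes at most 50 mm and 8.59 degrees, less where a joint would pass 70% of its speed; a pose out of reach is approached as far as the arm can. A call with a number of a shift or a turn outside -1 to 1 is refused whole. A call with a gripper value outside its range is refused whole. "claw" is the opening, from -1 (shut) to 1 (fully open), so that 0 is half open, set as the call begins (left out, the last holds). The fingers move at their own pace and stop on an object; "squeeze" is the grip in N (left out, the last holds). Time passes only in rows, so rows that repeat a pose let the fingers close. It gives the time, the measured TCP pose, the force, the opening and the grip force at its end, in the units of the state.
- readout.observe(): the state, without advancing time (a new reading comes with each control period).
- get_image(name): name is "scene" or "top"; returns (picture, depth): 384x512x3 uint8, red, green, blue; 384x512 float32, m along the optical axis (not along the pixel's ray), 0 where there is no reading.
- calibration(name): a dict with "fx", "fy", "cx", "cy" (pixels), "view" (4x4, takes a point from world to camera coordinates). Camera axes: x right, y down, z forward; pixel columns grow to the right and rows downward; lengths in m; the calibration is good to about 2 mm. A picture is of the moment at which its call begins. calibration takes no time and is no camera call.
- ticket.sign_off(): hands the job in; it is judged then, once.
The state is a dict: "clock": time; "joints": joint angles; "dq": joint speeds; "joint_efforts": joint torques, N m; "position": TCP position; "ee_rot": TCP orientation; "force": force on the tool from outside, world axes, zero at the start; "ft_torque": the same for the moment, N m; "width": opening from 0.0 (shut) to 1.0 (fully open); "gripper_force": force on a finger pad.
Only numpy, scipy, OpenCV 4.12 (cv2) and the standard library are available. Lean on these libraries where they do the work, as an engineer would, in place of code of your own. Each camera call takes 0.05 s, during which the arm holds its last target. There are 200 camera calls.

TASK

Lift the aluminium channel offcut off the tally counter first and lay it flat in the grey offcut tray, legs down as it stood. Hang every parts basket on the bench by its handle on the hooks of the rack, and roll the counter's thumbwheel up, ridge by ridge, until the digit on top (in pips, in line with the white marks) is the number of baskets. Leave the small things that stand among the baskets where they are.

Things in the scene. Friction and masses are not known exactly. Their poses are not given: they have to be found in the camera images.
- basket1: Steel parts basket, one of 3 to 5 alike (absent ones: None), 60 (x) x 76 (y) mm, walls 40 mm high, 0.2-0.33 kg. Origin: centre of its underside, z up. Fixed bail handle, an inverted U: two uprights at y = +-35.5 mm carry a 10 x 10 mm square bar along y, 66 mm clear between them, its centre 140 mm above the origin; 95 mm open space between walls and bar. Same when turned half round.
- basket2: Another parts basket, the same as basket1 in every way; may be absent (None). Hung on the rack, its origin is about 129 mm above the bench.
- basket3: Another parts basket, the same as basket1 in every way; may be absent (None). Hung on the rack, its origin is about 129 mm above the bench.
- basket4: Another parts basket, the same as basket1 in every way; may be absent (None). Hung on the rack, its origin is about 129 mm above the bench.
- basket5: Another parts basket, the same as basket1 in every way; may be absent (None). Hung on the rack, its origin is about 129 mm above the bench.
- rack: Fixed steel drying rack 520 mm wide. Origin: centre of its foot; x points away from the robot, y along it. A 20 mm cross bar at x = 0, 260 mm up, on two end posts, has 5 twin hooks centred at y = -200, -100, 0, 100, 200 mm. Each is two 8 mm prongs, 22 mm either side of the centre, that run level (axis 260 mm up) to x = -75 mm, then turn up to tips at x = -82 mm, top 284 mm up.
- hook1 (a point): Twin hook 1 (1 at the rack's -y end, 5 at its +y end): point midway between its two prongs, level with their top (264 mm up), 55 mm in front of the cross bar: the middle of the place where a basket's bar rests. Axes as the rack's. A gripper's fingers fit between the prongs; baskets come in from the robot's side, over the tips, prongs passing between its walls and its bar.
- hook2 (a point): Twin hook 2 (1 at the rack's -y end, 5 at its +y end): point midway between its two prongs, level with their top (264 mm up), 55 mm in front of the cross bar: the middle of the place where a basket's bar rests. Axes as the rack's. A gripper's fingers fit between the prongs; baskets come in from the robot's side, over the tips, prongs passing between its walls and its bar.
- hook3 (a point): Twin hook 3 (1 at the rack's -y end, 5 at its +y end): point midway between its two prongs, level with their top (264 mm up), 55 mm in front of the cross bar: the middle of the place where a basket's bar rests. Axes as the rack's. A gripper's fingers fit between the prongs; baskets come in from the robot's side, over the tips, prongs passing between its walls and its bar.
- hook4 (a point): Twin hook 4 (1 at the rack's -y end, 5 at its +y end): point midway between its two prongs, level with their top (264 mm up), 55 mm in front of the cross bar: the middle of the place where a basket's bar rests. Axes as the rack's. A gripper's fingers fit between the prongs; baskets come in from the robot's side, over the tips, prongs passing between its walls and its bar.
- hook5 (a point): Twin hook 5 (1 at the rack's -y end, 5 at its +y end): point midway between its two prongs, level with their top (264 mm up), 55 mm in front of the cross bar: the middle of the place where a basket's bar rests. Axes as the rack's. A gripper's fingers fit between the prongs; baskets come in from the robot's side, over the tips, prongs passing between its walls and its bar.
- counter: Fixed grey housing of the tally counter, 200 (x) x 130 (y) x 105 mm high, at the left or right of the bench. Origin: centre of its underside; x points away from the robot, the way the top of the wheel rolls as the digit goes up. A black thumbwheel stands out of a slot in its top; two white index marks beside the wheel show where the digit is read.
- wheel_axis (a point): Middle of the thumbwheel's axle, 80 mm up (25 mm below the housing's top); axes as the counter's, axle along y. The wheel is 30 mm wide (y): a drum of 40 mm radius with 8 ridges across its width, 45 degrees apart, 6 mm thick, reaching 64 mm from the axle. The 8 valleys between ridges hold white pips: none, 1, 2 .. 7; the one on top is the digit shown.
- wheel (a joint): Angle of the thumbwheel, rad: 0 with the blank valley on top, grows as its top is pushed to the counter's +x; digit k is on top at 0.785 k. At angle q the ridges stand at q + 0.393 + 0.785 j (any whole j) from straight up, towards +x. No clicks: even friction of 0.2 Nm, stays where it is left. Stops at -0.1 and 5.6; starts between 0 and 0.6.
- channel: Offcut of aluminium channel, an upside-down U 150 mm long (x), 52 mm wide (y), 50 mm high, walls 4 mm, 0.2 to 0.33 kg. Origin: centre of its underside, z up. It stands legs down on top of the counter's housing, straddling and covering the wheel.
- tray: Fixed grey offcut tray, 250 (x) x 170 (y) mm outside, 30 mm high, walls and floor 5 mm, open on top and empty. Origin: centre of its underside. It stands on the other side of the bench from the counter.
- jar: Bystander, to be left where it is: small jar, 36 mm across, 60 mm high. Origin at its underside.
- collet: Bystander, to be left where it is: steel collet, 38 mm across, 50 mm high. Origin at its underside.
- slug: Bystander, to be left where it is: brass slug, 36 mm across, 45 mm high. Origin at its underside.
There are look-alikes about, which are no part of the job. Leave any pink or turquoise look-alike of the basket5 alone.

How it is judged:
On the way, in this order (a step that is already met when the one before it is completed fails the run):
1. the channel is off the counter (horizontal distance between channel and counter above 0.17 m), for 0.2 s.
2. the wheel shows the number of baskets (value of joint wheel between 2.186 and 4.097 rad and (value of joint wheel below 2.526 rad or value of joint wheel above 2.972 rad) and (value of joint wheel below 3.312 rad or value of joint wheel above 3.757 rad) and ((height (world z) of basket1 below -5 m and value of joint wheel below 100 rad) or (height (world z) of basket2 below -5 m and value of joint wheel below 100 rad) or (height (world z) of basket3 below -5 m and value of joint wheel below 100 rad) or (height (world z) of basket4 below -5 m and value of joint wheel below 100 rad) or (height (world z) of basket5 below -5 m and value of joint wheel below 100 rad) or value of joint wheel above 3.757 rad) and ((height (world z) of basket1 below -5 m and value of joint wheel below 100 rad) or (height (world z) of basket2 below -5 m and value of joint wheel below 100 rad) or (height (world z) of basket3 below -5 m and value of joint wheel below 100 rad) or (height (world z) of basket4 below -5 m and value of joint wheel below 100 rad) or value of joint wheel above 2.972 rad) and ((height (world z) of basket1 below -5 m and value of joint wheel below 100 rad) or (height (world z) of basket2 below -5 m and value of joint wheel below 100 rad) or (height (world z) of basket3 below -5 m and value of joint wheel below 100 rad) or (height (world z) of basket5 below -5 m and value of joint wheel below 100 rad) or value of joint wheel above 2.972 rad) and ((height (world z) of basket1 below -5 m and value of joint wheel below 100 rad) or (height (world z) of basket2 below -5 m and value of joint wheel below 100 rad) or (height (world z) of basket4 below -5 m and value of joint wheel below 100 rad) or (height (world z) of basket5 below -5 m and value of joint wheel below 100 rad) or value of joint wheel above 2.972 rad) and ((height (world z) of basket1 below -5 m and value of joint wheel below 100 rad) or (height (world z) of basket3 below -5 m and value of joint wheel below 100 rad) or (height (world z) of basket4 below -5 m and value of joint wheel below 100 rad) or (height (world z) of basket5 below -5 m and value of joint wheel below 100 rad) or value of joint wheel above 2.972 rad) and ((height (world z) of basket2 below -5 m and value of joint wheel below 100 rad) or (height (world z) of basket3 below -5 m and value of joint wheel below 100 rad) or (height (world z) of basket4 below -5 m and value of joint wheel below 100 rad) or (height (world z) of basket5 below -5 m and value of joint wheel below 100 rad) or value of joint wheel above 2.972 rad) and (height (world z) of basket1 above -5 m or value of joint wheel below 3.312 rad) and (height (world z) of basket2 above -5 m or value of joint wheel below 3.312 rad) and (height (world z) of basket3 above -5 m or value of joint wheel below 3.312 rad) and (height (world z) of basket4 above -5 m or value of joint wheel below 3.312 rad) and (height (world z) of basket5 above -5 m or value of joint wheel below 3.312 rad) and (height (world z) of any of basket1, basket2 above -5 m or value of joint wheel below 2.526 rad) and (height (world z) of any of basket1, basket3 above -5 m or value of joint wheel below 2.526 rad) and (height (world z) of any of basket1, basket4 above -5 m or value of joint wheel below 2.526 rad) and (height (world z) of any of basket1, basket5 above -5 m or value of joint wheel below 2.526 rad) and (height (world z) of any of basket2, basket3 above -5 m or value of joint wheel below 2.526 rad) and (height (world z) of any of basket2, basket4 above -5 m or value of joint wheel below 2.526 rad) and (height (world z) of any of basket2, basket5 above -5 m or value of joint wheel below 2.526 rad) and (height (world z) of any of basket3, basket4 above -5 m or value of joint wheel below 2.526 rad) and (height (world z) of any of basket3, basket5 above -5 m or value of joint wheel below 2.526 rad) and (height (world z) of any of basket4, basket5 above -5 m or value of joint wheel below 2.526 rad)), for 0.2 s.
At the end, for the whole second after the job is handed in: Every basket present hangs by its bar across prongs of the rack, tilted under 0.45 rad (a slight swing is allowed); the wheel is within 0.17 rad of the digit equal to the number of baskets; the channel lies flat, legs down, on the tray's floor, its centre within 55 mm of the tray's along each side (all of step 2 and x of basket1 in the frame of rack between -0.12 and 0.02 m and z of basket1 in the frame of rack between 0.115 and 0.147 m and angle between each of basket1, basket2, basket3, basket4, basket5's own z axis and vertical below 0.45 rad and x of basket2 in the frame of rack between -0.12 and 0.02 m and z of basket2 in the frame of rack between 0.115 and 0.147 m and x of basket3 in the frame of rack between -0.12 and 0.02 m and z of basket3 in the frame of rack between 0.115 and 0.147 m and x of basket4 in the frame of rack between -0.12 and 0.02 m and z of basket4 in the frame of rack between 0.115 and 0.147 m and x of basket5 in the frame of rack between -0.12 and 0.02 m and z of basket5 in the frame of rack between 0.115 and 0.147 m and x of channel in the frame of tray between -0.055 and 0.055 m and y of channel in the frame of tray between -0.055 and 0.055 m and z of channel in the frame of tray below 0.015 m and angle between channel's own z axis and vertical below 0.12 rad and linear speed of channel below 0.05 m/s and velocity of joint wheel below 0.05 rad/s); the robot touches nothing.
It fails at once if a bystander is shoved more than 8 cm from its place (distance of any of jar, collet, slug from where it was at the start of the episode above 0.08 m).
Of basket1, basket2, basket3, basket4, basket5 only 3 to 5 are there at a start; the rules pass over those that are not, and their reading is None.
At some moment in a run one of basket1, basket2, basket3, basket4, basket5 may be knocked a few centimetres aside while the robot is not near it.
It also fails if it takes over 210 s, if anything falls off the work surface, if the arm or the gripper's body presses on something with over 40 N, if the wrist force passes 120 N, or if a joint passes its speed limit or range.

## Working session

There is one attempt and no reset: what is moved stays moved. The work goes in short steps, Python scripts to look and compute and a tool call to move; the robot and the scene stay as the last step left them, time stands still between calls to the robot, and variables do not carry over. Pictures are saved under pics/ and viewed, at most 14 in all, crops included, and the job is handed in when it is done.

Besides the shell and the picture viewer there is one more tool, called after ">>>" in YAML: its name, and indented under it one key for each argument. move_arm: Moves the arm, as the interface text tells. Shift numbers are shares of 0.75 m and turn numbers shares of 60 degrees, none past 1 either way. Its arguments: {"type":"object","properties":{"series":{"type":"array"},"claw":{"type":"number"},"squeeze":{"type":"number"}},"required":["series"]}

```bash
mkdir -p pics
cat > h.py <<'E'
import numpy as np, cv2
from cell import readout, get_image, calibration, ticket
def snap(n,f=None):
    im,d=get_image(n)
    if f: cv2.imwrite('pics/'+f,cv2.cvtColor(im,cv2.COLOR_RGB2BGR))
    return im,d
def cloud(n,d):
    c=calibration(n); v,u=np.mgrid[:384,:512]
    P=np.stack([(u-c['cx'])/c['fx']*d,(v-c['cy'])/c['fy']*d,d,np.ones_like(d)],-1)
    W=P@np.linalg.inv(c['view']).T
    W=W[...,:3]; W[d<=0]=np.nan
    return W
E
python3 - <<'E'
from h import *
for n in('top','scene'):
    im,d=snap(n,n+'0.png'); np.savez(n+'0.npz',im=im,d=d); c=calibration(n); print(n,c['fx'],np.linalg.inv(c['view']).round(3).tolist())
print(readout.observe())
E
```

```text
top 390.93160953406135 [[-0.113, -0.962, 0.249, 0.27], [-0.994, 0.109, -0.03, 0.008], [0.002, -0.251, -0.968, 1.175], [0.0, 0.0, 0.0, 1.0]]
scene 426.7783980638215 [[0.98, 0.108, -0.167, 0.713], [0.198, -0.607, 0.769, -0.935], [-0.018, -0.787, -0.617, 0.902], [0.0, 0.0, 0.0, 1.0]]
{'clock': 0.1, 'joints': array([ 1.13239174,  0.43520363,  0.0249703 ,  1.57397199, -0.01159169,
        1.13396788, -0.07512677]), 'dq': array([ 0.00040895,  0.00097848,  0.00011291, -0.00380478, -0.00025219,
        0.00056901, -0.00111378]), 'joint_efforts': array([ 3.36451056e-03, -6.69115520e+01,  9.88016725e-01, -3.15143824e+01,
       -6.05513714e-02,  3.74378229e-02,  9.31742875e-05]), 'position': array([ 0.20576434, -0.58970018,  0.22600533]), 'ee_rot': array([-3.09609932e+00, -5.24640641e-01,  5.77051904e-04]), 'force': array([0.15531871, 0.14659191, 0.02314926]), 'ft_torque': array([-0.0224311 ,  0.03464835,  0.00390467]), 'gripper_force': 0.0, 'width': 0.9995019379839669}
```

View pics/top0.png

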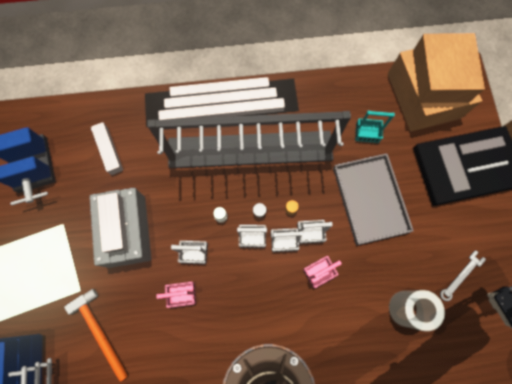

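View pics/scene0.png

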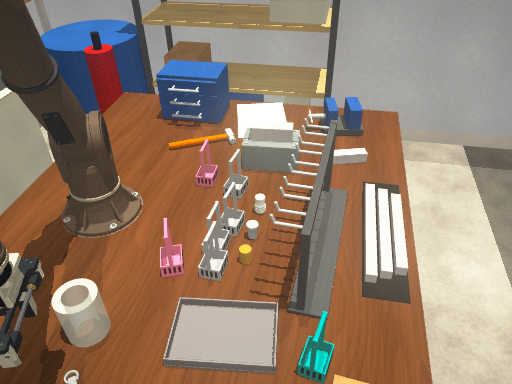

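The top view shows four grey baskets, at about (191,252), (252,236), (285,240) and (313,231). The look-alikes are pink at (180,294) and (322,271), and turquoise at (371,127). The bystanders are at (220,214), (259,210) and (292,206). The counter, with the channel on it, is at (122,225), and the tray is at (373,198). I'll check the baskets in one close crop and measure everything.

Run:
```python
from h import *
A={n:np.load(n+'0.npz') for n in('top','scene')}
im=A['top']['im']; cv2.imwrite('pics/crop.png',cv2.cvtColor(cv2.resize(im[190:310,140:350],None,fx=3.8,fy=3.8,interpolation=cv2.INTER_CUBIC),cv2.COLOR_RGB2BGR)[:600,:800])
W={n:cloud(n,A[n]['d']) for n in A}
def rep(n,m,lab):
    P=W[n][m]
    if len(P)<15: return
    (c,s,a)=cv2.minAreaRect((P[:,:2]*1000).astype(np.float32))
    print(n,lab,len(P),'rect',np.round(c,1),np.round(s,1),round(a,1),'z',P[:,2].min().round(3),P[:,2].max().round(3))
def cc(n,m,lab,mn=15):
    k,L,st,ce=cv2.connectedComponentsWithStats(m.astype(np.uint8))
    for i in range(1,k):
        if st[i,4]>=mn: rep(n,L==i,f'{lab}@{ce[i].round().astype(int)}')
for n in W:
    X,Y,Z=np.moveaxis(W[n],-1,0)
    R=(X>.3)&(X<.62)&(abs(Y)<.3)
    hsv=cv2.cvtColor(A[n]['im'],cv2.COLOR_RGB2HSV)
    gr=(hsv[...,1]<60)
    cc(n,R&(Z>.115)&(Z<.16)&gr,'bar')
    cc(n,R&(Z>.02)&(Z<.07),'low')
    C=(X>.2)&(X<.7)&(Y>.2)&(Y<.6)
    cc(n,C&(Z>.145)&(Z<.17),'chan'); cc(n,C&(Z>.095)&(Z<.115),'hous')
    cc(n,(X>.3)&(X<.8)&(Y<-.15)&(Y>-.6)&(Z>.02)&(Z<.04),'trayrim',40)
    cc(n,(X>.4)&(X<.9)&(abs(Y)<.35)&(Z>.245)&(Z<.3),'rack')
```

```text
top bar@[317 225] 121 rect [ 429.8 -176. ] [74.6 10.3] 86.9 z 0.116 0.152
top bar@[252 230] 121 rect [435.7  -1.3] [75.2 10. ] 82.0 z 0.122 0.15
top bar@[288 234] 121 rect [414.2 -95. ] [75.8 10.4] 86.6 z 0.115 0.152
top bar@[186 247] 123 rect [408.9 175.5] [75.1  9.8] 81.1 z 0.123 0.151
top low@[343 193] 138 rect [ 529.7 -291. ] [182.3   7.6] 7.2 z 0.02 0.036
top low@[292 207] 133 rect [ 508.1 -128.3] [34.1 34.3] 40.2 z 0.02 0.05
top low@[260 209] 130 rect [509.  -31.2] [32.4 37.4] 83.6 z 0.041 0.057
top low@[220 214] 141 rect [507.2  85.2] [33.  33.4] 56.4 z 0.02 0.067
top low@[299 235] 320 rect [ 421.9 -135.6] [158.2  80.4] 87.5 z 0.02 0.07
top low@[252 226] 54 rect [462.8  -5.2] [73.5  6.9] 83.9 z 0.03 0.045
top low@[251 243] 78 rect [421.4   0. ] [76.7 33.7] 79.2 z 0.021 0.068
top low@[193 252] 172 rect [408.8 175.5] [76.5 60.7] 81.9 z 0.021 0.069
top low@[318 265] 73 rect [ 327.2 -178.9] [28.1 76.6] 20.7 z 0.021 0.06
top low@[335 271] 16 rect [ 308.8 -225.8] [17.2  3.3] 25.9 z 0.023 0.044
top low@[179 286] 74 rect [313.4 218.9] [75.8 23.3] 87.9 z 0.02 0.044
top chan@[110 222] 1
[... 1982 characters left out ...]
.113
scene hous@[238 159] 21 rect [413.6 208.2] [10.4  9.2] 10.5 z 0.097 0.114
scene trayrim@[173 266] 129 rect [ 334.4 -197.9] [85.5 42.6] 69.7 z 0.02 0.04
scene trayrim@[211 268] 192 rect [ 429.2 -184.2] [70.5 61.2] 86.6 z 0.02 0.04
scene trayrim@[221 334] 1170 rect [ 510.7 -377.9] [249.9 174.4] 6.8 z 0.02 0.035
scene trayrim@[300 305] 45 rect [ 678.9 -278.3] [20.3  8. ] 5.5 z 0.02 0.04
scene trayrim@[306 348] 55 rect [ 703.4 -398.5] [67.8  7. ] 72.6 z 0.02 0.04
scene trayrim@[325 345] 84 rect [ 750.6 -379.7] [19.3 41. ] 48.9 z 0.02 0.04
scene trayrim@[312 371] 155 rect [ 725.4 -443.9] [63.3 20.1] 7.6 z 0.02 0.04
scene rack@[309 180] 2156 rect [656.7 -24.8] [510.2  96.1] 86.3 z 0.245 0.286
```

View pics/crop.png

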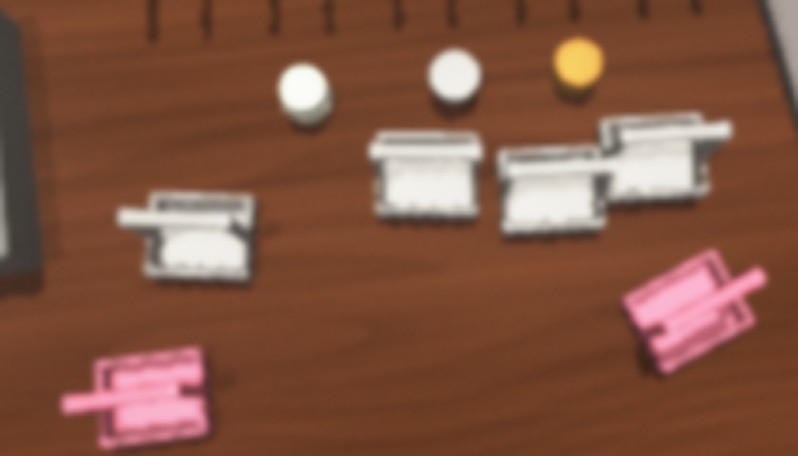

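Four grey baskets confirmed in the crop: (185,235), (428,175), (553,190) and (655,155). The pink ones are decoys, so the digit to show is 4. The channel comes first: it sits at (0.498, 0.369) with its top at 0.155, which agrees with 105 + 50 mm.

>>> move_arm:
  series:
    - [0.2, 0.133, 0.133, 0, 0, -0.26]
    - [0.2, 0.133, 0.133, 0, 0, -0.26]
    - [0.2, 0.133, 0.133, 0, 0, -0.26]
    - [0.2, 0.133, 0.133, 0, 0, -0.26]
    - [0.2, 0.133, 0.133, 0, 0, -0.26]
  claw: 1
  squeeze: 25

```text
clock: 0.6
position: [0.3629, -0.4865, 0.3293]
ee_rot: [3.138, 0.114, 0.009]
force: [0.7, 0.1, 0.3]
width: 1.001
gripper_force: 0.0
```

>>> move_arm:
  series:
    - [0.125, 0.253, 0.04, 0, 0, 0]
    - [0.125, 0.253, 0.04, 0, 0, 0]
    - [0.125, 0.253, 0.04, 0, 0, 0]
    - [0.125, 0.253, 0.04, 0, 0, 0]
    - [0.125, 0.253, 0.04, 0, 0, 0]

```text
clock: 1.1
position: [0.4525, -0.2949, 0.357]
ee_rot: [-3.138, -0.112, -0.003]
force: [0.3, -0.2, -0.1]
width: 1.001
gripper_force: 0.0
```

>>> move_arm:
  series:
    - [0, 0.28, 0, 0, 0, 0]
    - [0, 0.28, 0, 0, 0, 0]
    - [0, 0.28, 0, 0, 0, 0]
    - [0, 0.28, 0, 0, 0, 0]
    - [0, 0.28, 0, 0, 0, 0]

```text
clock: 1.6
position: [0.4493, -0.0851, 0.3565]
ee_rot: [-3.138, -0.111, -0.0]
force: [0.1, -0.6, 0.2]
width: 1.002
gripper_force: 0.0
```

Run:
```python
from h import *
for n in('top','scene'):
    A=np.load(n+'0.npz'); W=cloud(n,A['d']).reshape(-1,3); W=W[np.isfinite(W).all(1)]
    t=np.radians(-3.5); ex=np.array([np.cos(t),np.sin(t)]); ey=np.array([-ex[1],ex[0]])
    o=np.array([.6955,-.0258]); D=W[:,:2]-o; x=D@ex; y=D@ey; z=W[:,2]
    m=(x>-.1)&(x<-.065)&(abs(y)<.3)&(z>.274)&(z<.3)
    ys=np.sort(y[m]); g=np.split(ys,np.where(np.diff(ys)>.008)[0]+1)
    for c in g:
        s=m&(y>=c[0])&(y<=c[-1]); print(n,len(c),x[s].mean().round(4),((y[s].min()+y[s].max())/2).round(4),y[s].mean().round(4),z[s].max().round(3))
    b=(abs(y)<.26)&(x>-.03)&(x<.03)&(z>.24)&(z<.29); p=np.polyfit(y[b],x[b],1); print('bar x',x[b].min(),x[b].max(),p, y[b].min(),y[b].max())
```

```text
top 11 -0.0828 -0.2204 -0.2202 0.285
top 10 -0.083 -0.1763 -0.1761 0.286
top 10 -0.0827 -0.1202 -0.1199 0.286
top 9 -0.0828 -0.0763 -0.0764 0.285
top 8 -0.083 -0.0212 -0.0209 0.288
top 9 -0.0829 0.0225 0.0225 0.288
top 9 -0.0826 0.0783 0.0783 0.286
top 10 -0.0826 0.1233 0.1225 0.286
top 11 -0.0823 0.1791 0.1786 0.287
top 11 -0.0826 0.2226 0.222 0.288
bar x -0.02987391136054778 0.010877156005701515 [ 0.00230786 -0.00489289] -0.25350673934584206 0.25550242282694735
scene 18 -0.0821 -0.2227 -0.2232 0.284
scene 17 -0.0824 -0.1792 -0.1797 0.283
scene 14 -0.0825 -0.1243 -0.1233 0.286
scene 14 -0.0821 -0.0805 -0.0798 0.285
scene 14 -0.082 -0.0219 -0.0232 0.284
scene 14 -0.0819 0.0212 0.0205 0.285
scene 14 -0.0812 0.077 0.0765 0.286
scene 11 -0.0818 0.1195 0.1199 0.283
scene 10 -0.0818 0.1774 0.1773 0.285
scene 10 -0.0811 0.2204 0.2199 0.284
bar x -0.029999801045781916 0.009381037659191191 [-0.0027373 -0.0039535] -0.25660667156544037 0.25360904856640015
```

>>> move_arm:
  series:
    - [0.032, 0.3, 0, 0, 0, 0]
    - [0.032, 0.3, 0, 0, 0, 0]
    - [0.032, 0.3, 0, 0, 0, 0]
    - [0.032, 0.3, 0, 0, 0, 0]
    - [0.032, 0.3, 0, 0, 0, 0]

```text
clock: 2.1
position: [0.4735, 0.1377, 0.3562]
ee_rot: [-3.139, -0.105, 0.001]
force: [-0.0, 0.2, 0.6]
width: 0.998
gripper_force: 0.0
```

>>> move_arm:
  series:
    - [0.032, 0.31, 0, 0, 0, 0]
    - [0.032, 0.31, 0, 0, 0, 0]
    - [0.032, 0.31, 0, 0, 0, 0]
    - [0.032, 0.31, 0, 0, 0, 0]
    - [0.032, 0.31, 0, 0, 0, 0]

```text
clock: 2.6
position: [0.4979, 0.3692, 0.3553]
ee_rot: [3.14, 0.101, -0.002]
force: [-0.3, 0.5, -0.2]
width: 1.001
gripper_force: 0.0
```

>>> move_arm:
  series:
    - [0, 0, -0.22, 0, 0, 0]
    - [0, 0, -0.22, 0, 0, 0]
    - [0, 0, -0.22, 0, 0, 0]
    - [0, 0, -0.22, 0, 0, 0]
    - [0, 0, -0.22, 0, 0, 0]

```text
clock: 3.1
position: [0.4973, 0.3641, 0.1877]
ee_rot: [3.135, 0.098, -0.008]
force: [0.5, -0.9, 0.2]
width: 1.004
gripper_force: 0.0
```

>>> move_arm:
  series:
    - [0, 0.005, -0.05, 0, 0, 0]
    - [0, 0.005, -0.093, 0, 0, 0]
    - [0, 0.005, -0.093, 0, 0, 0]
    - [0, 0.005, -0.093, 0, 0, 0]
    - [0, 0.005, -0.093, 0, 0, 0]

```text
clock: 3.6
position: [0.499, 0.3716, 0.1243]
ee_rot: [-3.138, -0.099, -0.005]
force: [0.6, -0.3, 0.7]
width: 0.998
gripper_force: 0.0
```

>>> move_arm:
  series:
    - [0, 0, 0, 0, 0, 0]
    - [0, 0, 0, 0, 0, 0]
    - [0, 0, 0, 0, 0, 0]
    - [0, 0, 0, 0, 0, 0]
    - [0, 0, 0, 0, 0, 0]
  claw: -1
  squeeze: 25

```text
clock: 4.1
position: [0.4977, 0.3706, 0.1219]
ee_rot: [-3.14, -0.1, -0.0]
force: [0.2, 0.9, -0.5]
width: 0.615
gripper_force: 0.0
```

>>> move_arm:
  series:
    - [0, 0, 0, 0, 0, 0]
    - [0, 0, 0, 0, 0, 0]
    - [0, 0, 0, 0, 0, 0]

```text
clock: 4.4
position: [0.4977, 0.3703, 0.1218]
ee_rot: [3.139, 0.099, -0.0]
force: [-0.8, -2.0, 3.4]
width: 0.561
gripper_force: 25.0
```

>>> move_arm:
  series:
    - [0, 0, 0.05, 0, 0, 0]
    - [0, 0, 0.12, 0, 0, 0]
    - [0, 0, 0.18, 0, 0, 0]
    - [0, 0, 0.24, 0, 0, 0]
    - [0, 0, 0.28, 0, 0, 0]

```text
clock: 4.9
position: [0.4978, 0.3714, 0.3351]
ee_rot: [-3.138, -0.1, -0.004]
force: [0.5, 0.4, -3.6]
width: 0.563
gripper_force: 25.0
```

>>> move_arm:
  series:
    - [0, -0.05, 0, 0, 0, 0]
    - [0, -0.11, 0, 0, 0, 0]
    - [0, -0.17, 0, 0, 0, 0]
    - [0, -0.23, 0, 0, 0, 0]
    - [0, -0.29, 0, 0, 0, 0]

```text
clock: 5.4
position: [0.4972, 0.1515, 0.3313]
ee_rot: [-3.14, -0.1, 0.001]
force: [1.3, -0.5, -2.7]
width: 0.564
gripper_force: 25.0
```

>>> move_arm:
  series:
    - [0, -0.06, 0, 0, 0, 0]
    - [0, -0.12, 0, 0, 0, 0]
    - [0, -0.18, 0, 0, 0, 0]
    - [0, -0.24, 0, 0, 0, 0]
    - [0, -0.3, 0, 0, 0, 0]

```text
clock: 5.9
position: [0.4972, -0.0734, 0.3315]
ee_rot: [-3.14, -0.1, 0.0]
force: [1.5, 0.3, -3.0]
width: 0.56
gripper_force: 25.0
```

>>> move_arm:
  series:
    - [0.018, -0.06, 0, 0, 0, 0.055]
    - [0.018, -0.12, 0, 0, 0, 0.055]
    - [0.018, -0.18, 0, 0, 0, 0.055]
    - [0.018, -0.24, 0, 0, 0, 0.055]
    - [0.018, -0.3, 0, 0, 0, 0.055]

```text
clock: 6.4
position: [0.5109, -0.2984, 0.3313]
ee_rot: [-3.135, -0.191, 0.0]
force: [0.8, -0.4, -1.2]
width: 0.563
gripper_force: 25.0
```

>>> move_arm:
  series:
    - [0, -0.06, 0, 0, 0, 0]
    - [0, -0.105, 0, 0, 0, 0]
    - [0, -0.105, 0, 0, 0, 0]
    - [0, -0.105, 0, 0, 0, 0]
    - [0, -0.105, 0, 0, 0, 0]

```text
clock: 6.9
position: [0.5117, -0.3741, 0.3314]
ee_rot: [-3.134, -0.193, 0.0]
force: [0.1, 0.9, -2.8]
width: 0.564
gripper_force: 25.0
```

>>> move_arm:
  series:
    - [0, 0, -0.06, 0, 0, 0]
    - [0, 0, -0.12, 0, 0, 0]
    - [0, 0, -0.18, 0, 0, 0]
    - [0, 0, -0.24, 0, 0, 0]
    - [0, 0, -0.3, 0, 0, 0]

```text
clock: 7.4
position: [0.5119, -0.3738, 0.1058]
ee_rot: [3.136, 0.194, 0.002]
force: [1.0, -0.5, -3.0]
width: 0.566
gripper_force: 25.0
```

>>> move_arm:
  series:
    - [0, 0, -0.04, 0, 0, 0]
    - [0, 0, -0.08, 0, 0, 0]
    - [0, 0, -0.1, 0, 0, 0]
    - [0, 0, -0.109, 0, 0, 0]
    - [0, 0, -0.111, 0, 0, 0]

```text
clock: 7.9
position: [0.5117, -0.3752, 0.0238]
ee_rot: [-3.136, -0.191, -0.001]
force: [1.0, 0.6, -1.5]
width: 0.564
gripper_force: 25.0
```

>>> move_arm:
  series:
    - [0, 0, 0, 0, 0, 0]
    - [0, 0, 0, 0, 0, 0]
    - [0, 0, 0, 0, 0, 0]
    - [0, 0, 0, 0, 0, 0]
    - [0, 0, 0, 0, 0, 0]
  claw: 0.52

```text
clock: 8.4
position: [0.5114, -0.3758, 0.024]
ee_rot: [3.135, 0.19, 0.001]
force: [-1.0, -0.0, 0.1]
width: 0.76
gripper_force: 0.0
```

>>> move_arm:
  series:
    - [0, 0, 0.06, 0, 0, 0]
    - [0, 0, 0.12, 0, 0, 0]
    - [0, 0, 0.18, 0, 0, 0]
    - [0, 0, 0.24, 0, 0, 0]
    - [0, 0, 0.3, 0, 0, 0]

```text
clock: 8.9
position: [0.5109, -0.3755, 0.2507]
ee_rot: [3.136, 0.19, 0.0]
force: [1.5, -0.5, 0.2]
width: 0.763
gripper_force: 0.0
```

```bash
cat >> h.py <<'E'
def rect(P):
    (c,s,a)=cv2.minAreaRect((P[:,:2]*1000).astype(np.float32)); return np.round(c,1),np.round(s,1),round(a,1)
def bars():
    im,d=get_image('top'); W=cloud('top',d); X,Y,Z=np.moveaxis(W,-1,0); g=cv2.cvtColor(im,cv2.COLOR_RGB2HSV)[...,1]<60
    m=(X>.3)&(X<.56)&(abs(Y)<.3)&(Z>.115)&(Z<.16)&g
    k,L,st,ce=cv2.connectedComponentsWithStats(m.astype(np.uint8))
    for i in range(1,k):
        if st[i,4]>40: print('bar',ce[i].round(),*rect(W[L==i]))
    return im,W
E
python3 - <<'E'
from h import *
im,W=bars(); X,Y,Z=np.moveaxis(W,-1,0)
m=(X>.4)&(X<.62)&(Y<-.3)&(Y>-.46)&(Z>.045)&(Z<.07); print('chan',rect(W[m]),np.nanmedian(Z[m]))
cv2.imwrite('pics/cnt.png',cv2.cvtColor(cv2.resize(im[170:290,60:180],None,fx=5,fy=5,interpolation=cv2.INTER_CUBIC),cv2.COLOR_RGB2BGR))
C=(X>.4)&(X<.6)&(Y>.33)&(Y<.41)&(Z>.108)&(Z<.16)
print('wheel',rect(W[C]))
t=np.radians(3.5);D=W[C][:,:2]-[.4965,.3695];x=D@[np.cos(t),np.sin(t)];z=W[C][:,2]-.08
import collections
a=np.degrees(np.arctan2(x,z));r=np.hypot(x,z)
for lo in range(-70,75,5):
    s=(a>=lo)&(a<lo+5)
    if s.any(): print(lo,s.sum(),r[s].max().round(3),np.median(r[s]).round(3))
E
```

```text
bar [317. 225.] [ 429.9 -176.3] [75.5 10.5] 86.9
bar [252. 230.] [435.7  -1.3] [75.3 10.5] 81.4
bar [288. 234.] [414.4 -95.5] [75.2 10.3] 86.4
bar [186. 247.] [408.9 175.3] [75.4 10.1] 80.9
chan (array([ 512.2, -374.1]), array([150.3,  53.8]), 7.5) 0.055635158054272216
wheel (array([498.2, 370.1]), array([ 79.8, 196.1]), 89.7)
-70 32 0.087 0.077
-65 29 0.072 0.063
-60 25 0.066 0.056
-55 9 0.053 0.048
-50 12 0.045 0.042
-45 18 0.044 0.04
-40 16 0.044 0.04
-35 18 0.043 0.04
-30 13 0.043 0.04
-25 12 0.069 0.064
-20 39 0.068 0.062
-15 21 0.045 0.041
-10 21 0.045 0.041
-5 20 0.046 0.041
0 16 0.048 0.041
5 22 0.045 0.04
10 17 0.044 0.041
15 24 0.062 0.041
20 82 0.07 0.056
25 16 0.067 0.055
30 7 0.051 0.036
35 5 0.042 0.038
40 10 0.043 0.041
45 5 0.049 0.045
50 11 0.051 0.049
55 13 0.062 0.056
60 19 0.072 0.064
65 46 0.09 0.078
70 54 0.104 0.095
```

View pics/cnt.png

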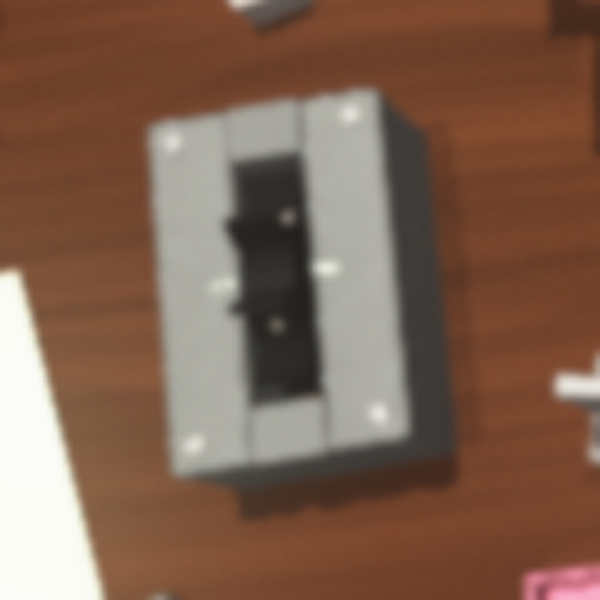

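The channel lies flat in the tray at (0.512,-0.374), top at 0.055. The wheel shows the blank valley between the white marks (at (222,286) and (326,267) in the crop), and the ridges stand at about -21° and +23°. Four equal pushing strokes of 45° will bring up digit 4.

>>> move_arm:
  series:
    - [-0.025, 0.3, 0, 0, 0, -0.058]
    - [-0.025, 0.3, 0, 0, 0, -0.058]
    - [-0.025, 0.3, 0, 0, 0, -0.058]
    - [-0.025, 0.3, 0, 0, 0, -0.058]
    - [-0.025, 0.3, 0, 0, 0, -0.058]
  claw: -1

```text
clock: 9.45
position: [0.492, -0.1458, 0.2487]
ee_rot: [-3.139, -0.102, -0.001]
force: [0.0, -0.0, -0.1]
width: 0.377
gripper_force: 0.0
```

>>> move_arm:
  series:
    - [-0.025, 0.3, 0, 0, 0, 0]
    - [-0.025, 0.3, 0, 0, 0, 0]
    - [-0.025, 0.3, 0, 0, 0, 0]
    - [-0.025, 0.3, 0, 0, 0, 0]
    - [-0.025, 0.3, 0, 0, 0, 0]

```text
clock: 9.95
position: [0.4727, 0.079, 0.2488]
ee_rot: [-3.139, -0.102, -0.001]
force: [0.7, 0.6, 0.4]
width: 0.006
gripper_force: 0.0
```

>>> move_arm:
  series:
    - [-0.026, 0.3, 0, 0, 0, 0]
    - [-0.026, 0.3, 0, 0, 0, 0]
    - [-0.026, 0.3, 0, 0, 0, 0]
    - [-0.026, 0.3, 0, 0, 0, 0]
    - [-0.026, 0.3, 0, 0, 0, 0]

```text
clock: 10.45
position: [0.4525, 0.3042, 0.2486]
ee_rot: [-3.138, -0.102, 0.0]
force: [1.1, -0.9, 0.0]
width: 0.004
gripper_force: 0.0
```

>>> move_arm:
  series:
    - [0, 0.09, 0, 0, 0, 0]
    - [0, 0.09, -0.05, 0, 0, 0]
    - [0, 0.09, -0.1, 0, 0, 0]
    - [0, 0.09, -0.1, 0, 0, 0]
    - [0, 0.09, -0.1, 0, 0, 0]

```text
clock: 10.95
position: [0.4542, 0.3663, 0.1737]
ee_rot: [3.139, 0.094, -0.002]
force: [0.1, -0.3, 0.8]
width: 0.004
gripper_force: 0.0
```

>>> move_arm:
  series:
    - [0, 0, -0.03, 0, 0, 0]
    - [0, 0, -0.063, 0, 0, 0]
    - [0, 0, -0.063, 0, 0, 0]
    - [0, 0, -0.063, 0, 0, 0]

```text
clock: 11.35
position: [0.4551, 0.3671, 0.1283]
ee_rot: [-3.139, -0.093, -0.003]
force: [0.2, -0.2, 0.2]
width: 0.003
gripper_force: 0.0
```

>>> move_arm:
  series:
    - [0.018, 0.001, 0, 0, 0, 0]
    - [0.034, 0.002, 0, 0, 0, 0]
    - [0.05, 0.003, 0, 0, 0, 0]
    - [0.064, 0.004, 0, 0, 0, 0]
    - [0.064, 0.004, 0, 0, 0, 0]

```text
clock: 11.85
position: [0.5041, 0.37, 0.1267]
ee_rot: [-3.139, -0.092, -0.001]
force: [-1.6, 0.5, 0.7]
width: 0.004
gripper_force: 0.3
```

>>> move_arm:
  series:
    - [0, 0, 0.03, 0, 0, 0]
    - [0, 0, 0.063, 0, 0, 0]
    - [-0.03, -0.002, 0.063, 0, 0, 0]
    - [-0.064, -0.004, 0.063, 0, 0, 0]
    - [-0.064, -0.004, 0.063, 0, 0, 0]

```text
clock: 12.35
position: [0.4519, 0.3676, 0.1747]
ee_rot: [-3.139, -0.099, -0.001]
force: [-1.1, 0.6, -0.6]
width: 0.003
gripper_force: 0.0
```

```bash
cat >> h.py <<'E'
def wheel(n):
    im,d=get_image(n); W=cloud(n,d); X,Y,Z=np.moveaxis(W,-1,0)
    t=np.radians(3.5); D=W[...,:2]-[.4965,.3695]; x=D@[np.cos(t),np.sin(t)]; y=D@[-np.sin(t),np.cos(t)]; z=Z-.08
    a=np.degrees(np.arctan2(x,z)); r=np.hypot(x,z)
    m=(abs(y)<.014)&(abs(a)<75)&(r>.054)&(r<.07)&(z>.03)
    print(n,np.histogram(a[m],np.arange(-75,76,5)))
    return im
E
python3 - <<'E'
from h import *
wheel('top'); wheel('scene')
E
```

```text
top (array([0, 0, 0, 0, 0, 0, 0, 0, 0, 0, 0, 0, 0, 0, 0, 0, 0, 0, 0, 0, 0, 0,
       0, 0, 0, 0, 0, 0, 0, 0]), array([-75, -70, -65, -60, -55, -50, -45, -40, -35, -30, -25, -20, -15,
       -10,  -5,   0,   5,  10,  15,  20,  25,  30,  35,  40,  45,  50,
        55,  60,  65,  70,  75]))
scene (array([0, 0, 0, 2, 0, 0, 0, 0, 0, 0, 2, 9, 0, 0, 0, 0, 0, 0, 0, 5, 5, 0,
       0, 0, 0, 0, 0, 0, 0, 0]), array([-75, -70, -65, -60, -55, -50, -45, -40, -35, -30, -25, -20, -15,
       -10,  -5,   0,   5,  10,  15,  20,  25,  30,  35,  40,  45,  50,
        55,  60,  65,  70,  75]))
```

>>> move_arm:
  series:
    - [0, 0, -0.03, 0, 0, 0]
    - [0, 0, -0.063, 0, 0, 0]
    - [0, 0, -0.063, 0, 0, 0]
    - [0, 0, -0.063, 0, 0, 0]

```text
clock: 12.85
position: [0.4551, 0.3667, 0.1264]
ee_rot: [3.14, 0.093, -0.0]
force: [-0.6, 0.3, -0.6]
width: 0.004
gripper_force: 0.0
```

>>> move_arm:
  series:
    - [0.018, 0.001, 0, 0, 0, 0]
    - [0.034, 0.002, 0, 0, 0, 0]
    - [0.05, 0.003, 0, 0, 0, 0]
    - [0.064, 0.004, 0, 0, 0, 0]
    - [0.064, 0.004, 0, 0, 0, 0]

```text
clock: 13.35
position: [0.5042, 0.3698, 0.1264]
ee_rot: [-3.14, -0.092, -0.001]
force: [-1.6, 0.4, -0.6]
width: 0.003
gripper_force: 0.3
```

>>> move_arm:
  series:
    - [0, 0, 0.03, 0, 0, 0]
    - [0, 0, 0.063, 0, 0, 0]
    - [-0.03, -0.002, 0.063, 0, 0, 0]
    - [-0.064, -0.004, 0.063, 0, 0, 0]
    - [-0.064, -0.004, 0.063, 0, 0, 0]

```text
clock: 13.85
position: [0.4521, 0.3676, 0.1746]
ee_rot: [-3.139, -0.099, -0.001]
force: [0.7, 0.4, -0.4]
width: 0.006
gripper_force: 0.0
```

>>> move_arm:
  series:
    - [0, 0, -0.03, 0, 0, 0]
    - [0, 0, -0.063, 0, 0, 0]
    - [0, 0, -0.063, 0, 0, 0]
    - [0, 0, -0.063, 0, 0, 0]

```text
clock: 14.25
position: [0.455, 0.3668, 0.1267]
ee_rot: [3.14, 0.094, 0.0]
force: [0.2, 1.2, 0.7]
width: 0.005
gripper_force: 0.0
```

>>> move_arm:
  series:
    - [0.018, 0.001, 0, 0, 0, 0]
    - [0.034, 0.002, 0, 0, 0, 0]
    - [0.05, 0.003, 0, 0, 0, 0]
    - [0.064, 0.004, 0, 0, 0, 0]
    - [0.064, 0.004, 0, 0, 0, 0]

```text
clock: 14.75
position: [0.5043, 0.3698, 0.1263]
ee_rot: [-3.14, -0.092, -0.001]
force: [-0.9, 0.3, -0.9]
width: 0.008
gripper_force: 0.3
```

>>> move_arm:
  series:
    - [0, 0, 0.03, 0, 0, 0]
    - [0, 0, 0.063, 0, 0, 0]
    - [-0.03, -0.002, 0.063, 0, 0, 0]
    - [-0.064, -0.004, 0.063, 0, 0, 0]
    - [-0.064, -0.004, 0.063, 0, 0, 0]

```text
clock: 15.25
position: [0.4522, 0.3675, 0.1745]
ee_rot: [-3.139, -0.099, -0.001]
force: [-0.5, 0.1, -0.4]
width: 0.002
gripper_force: 0.0
```

>>> move_arm:
  series:
    - [0, 0, 0.15, 0, 0, 0]
    - [0, -0.06, 0.15, 0, 0, 0]
    - [0, -0.12, 0.15, 0, 0, 0]
    - [0, -0.18, 0.15, 0, 0, 0]
    - [0, -0.24, 0.15, 0, 0, 0]

```text
clock: 15.75
position: [0.4558, 0.189, 0.2877]
ee_rot: [-3.139, -0.094, -0.006]
force: [0.6, -0.4, 0.3]
width: 0.005
gripper_force: 0.0
```

Run:
```python
from h import *
im=wheel('top'); wheel('scene')
cv2.imwrite('pics/cnt2.png',cv2.cvtColor(cv2.resize(im[180:280,80:160],None,fx=6,fy=6,interpolation=cv2.INTER_CUBIC),cv2.COLOR_RGB2BGR))
```

```text
top (array([0, 0, 0, 3, 0, 0, 0, 0, 0, 0, 0, 0, 0, 0, 0, 0, 0, 0, 0, 0, 0, 0,
       0, 0, 0, 0, 0, 0, 0, 0]), array([-75, -70, -65, -60, -55, -50, -45, -40, -35, -30, -25, -20, -15,
       -10,  -5,   0,   5,  10,  15,  20,  25,  30,  35,  40,  45,  50,
        55,  60,  65,  70,  75]))
scene (array([ 0,  0,  1,  3,  0,  0,  0,  0,  0,  0,  4, 10,  0,  0,  0,  0,  0,
        0,  0,  2,  8,  0,  0,  0,  0,  0,  0,  0,  0,  0]), array([-75, -70, -65, -60, -55, -50, -45, -40, -35, -30, -25, -20, -15,
       -10,  -5,   0,   5,  10,  15,  20,  25,  30,  35,  40,  45,  50,
        55,  60,  65,  70,  75]))
```

View pics/cnt2.png

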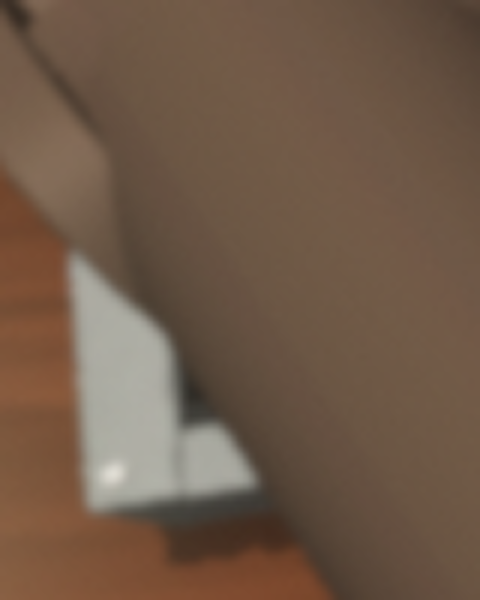

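The arm hides the wheel in this picture. Three strokes are done. I'll make the fourth, then move well clear and look again.

>>> move_arm:
  series:
    - [0, 0.24, 0, 0, 0, 0]
    - [0, 0.24, 0, 0, 0, 0]
    - [0, 0.24, 0, 0, 0, 0]
    - [0, 0.24, 0, 0, 0, 0]
    - [0, 0.24, -0.05, 0, 0, 0]

```text
clock: 16.35
position: [0.4552, 0.379, 0.2524]
ee_rot: [-3.13, -0.103, -0.01]
force: [0.9, 1.0, 0.1]
width: 0.007
gripper_force: 0.0
```

>>> move_arm:
  series:
    - [0, 0, -0.06, 0, 0, 0]
    - [0, 0, -0.1, 0, 0, 0]
    - [0, 0, -0.163, 0, 0, 0]
    - [0, 0, -0.163, 0, 0, 0]
    - [0, 0, -0.163, 0, 0, 0]

```text
clock: 16.85
position: [0.4547, 0.3711, 0.1267]
ee_rot: [3.14, 0.094, -0.001]
force: [0.0, 0.2, 0.2]
width: 0.003
gripper_force: 0.0
```

>>> move_arm:
  series:
    - [0.018, 0.001, 0, 0, 0, 0]
    - [0.034, 0.002, 0, 0, 0, 0]
    - [0.05, 0.003, 0, 0, 0, 0]
    - [0.063, 0.004, 0, 0, 0, 0]
    - [0.063, 0.004, 0, 0, 0, 0]

```text
clock: 17.35
position: [0.5037, 0.3741, 0.1271]
ee_rot: [-3.139, -0.092, -0.003]
force: [-1.2, 0.1, 0.5]
width: 0.004
gripper_force: 0.4
```

>>> move_arm:
  series:
    - [0, 0, 0.06, 0, 0, 0]
    - [0, 0, 0.12, 0, 0, 0]
    - [0, 0, 0.18, 0, 0, 0]
    - [0, 0, 0.24, 0, 0, 0]
    - [0, 0, 0.24, 0, 0, 0]

```text
clock: 17.85
position: [0.5042, 0.3759, 0.3144]
ee_rot: [-3.132, -0.093, -0.017]
force: [0.0, 1.5, -0.3]
width: 0.006
gripper_force: 0.0
```

>>> move_arm:
  series:
    - [0, -0.3, 0, 0, 0, 0]
    - [0, -0.3, 0, 0, 0, 0]
    - [0, -0.3, 0, 0, 0, 0]
    - [0, -0.3, 0, 0, 0, 0]
    - [0, -0.3, 0, 0, 0, 0]

```text
clock: 18.35
position: [0.5024, 0.1432, 0.3068]
ee_rot: [3.138, 0.086, 0.003]
force: [0.5, 0.0, -0.0]
width: 0.006
gripper_force: 0.0
```

>>> move_arm:
  series:
    - [-0.05, -0.3, 0, 0, 0, 0.5]
    - [-0.05, -0.3, 0, 0, 0, 0.5]
    - [-0.05, -0.3, 0, 0, 0, 0.5]
    - [-0.05, -0.3, 0, 0, 0, 0.5]
    - [-0.05, -0.3, 0, 0, 0, 0.5]

```text
clock: 18.85
position: [0.4646, -0.075, 0.307]
ee_rot: [3.005, 0.911, 0.003]
force: [1.5, -1.0, -0.4]
width: 0.006
gripper_force: 0.0
```

>>> move_arm:
  series:
    - [-0.05, -0.3, 0, 0, 0, 0.5]
    - [-0.05, -0.3, 0, 0, 0, 0.5]
    - [-0.05, -0.3, 0, 0, 0, 0.5]
    - [-0.05, -0.3, 0, 0, 0, 0.5]
    - [-0.05, -0.3, 0, 0, 0, 0.5]

```text
clock: 19.35
position: [0.4269, -0.2986, 0.307]
ee_rot: [2.666, 1.657, 0.001]
force: [0.8, -0.7, -0.6]
width: 0.005
gripper_force: 0.0
```

Run:
```python
from h import *
im=wheel('top'); wheel('scene'); bars()
cv2.imwrite('pics/cnt3.png',cv2.cvtColor(cv2.resize(im[180:280,80:160],None,fx=6,fy=6,interpolation=cv2.INTER_CUBIC),cv2.COLOR_RGB2BGR))
```

```text
top (array([ 0,  0,  6, 16,  0,  0,  0,  0,  0,  0,  2, 25,  3,  0,  0,  0,  0,
        0,  0, 31, 14,  0,  0,  0,  0,  0,  0,  0,  0,  0]), array([-75, -70, -65, -60, -55, -50, -45, -40, -35, -30, -25, -20, -15,
       -10,  -5,   0,   5,  10,  15,  20,  25,  30,  35,  40,  45,  50,
        55,  60,  65,  70,  75]))
scene (array([ 0,  0,  2,  0,  0,  0,  0,  0,  0,  0,  4, 10,  0,  0,  0,  0,  0,
        0,  0,  5,  7,  0,  0,  0,  0,  0,  0,  0,  0,  0]), array([-75, -70, -65, -60, -55, -50, -45, -40, -35, -30, -25, -20, -15,
       -10,  -5,   0,   5,  10,  15,  20,  25,  30,  35,  40,  45,  50,
        55,  60,  65,  70,  75]))
bar [317. 225.] [ 429.8 -175.9] [74.  10.5] 87.1
bar [252. 230.] [436.   -1.4] [75.  10.3] 82.3
bar [288. 234.] [414.  -95.3] [75.4 10.3] 86.5
bar [186. 247.] [408.9 175.3] [75.4 10.1] 80.8
```

View pics/cnt3.png

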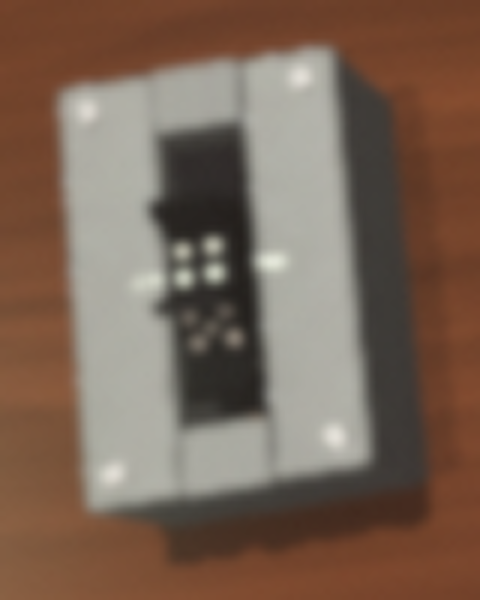

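The top view now shows four pips between the marks, at (198,262) in the crop; ridges at about -19° and +24°. The wheel is done. Next is the rightmost basket, at (0.430,-0.176).

>>> move_arm:
  series:
    - [0.004, 0.163, 0, 0, 0, 0.39]
    - [0.004, 0.163, 0, 0, 0, 0.39]
    - [0.004, 0.163, 0, 0, 0, 0.39]
    - [0.004, 0.163, 0, 0, 0, 0.39]
    - [0.004, 0.163, 0, 0, 0, 0.39]
  claw: 0.1

```text
clock: 20.0
position: [0.4306, -0.1738, 0.3067]
ee_rot: [2.281, 2.158, -0.0]
force: [1.2, -0.7, 0.0]
width: 0.385
gripper_force: 0.0
```

>>> move_arm:
  series:
    - [0, 0, -0.06, 0, 0, 0]
    - [0, 0, -0.12, 0, 0, 0]
    - [0, 0, -0.16, 0, 0, 0]
    - [0, 0, -0.16, 0, 0, 0]
    - [0, 0, -0.16, 0, 0, 0]

```text
clock: 20.5
position: [0.4306, -0.1748, 0.1867]
ee_rot: [-2.284, -2.157, 0.0]
force: [0.2, -0.7, -0.1]
width: 0.547
gripper_force: 0.0
```

>>> move_arm:
  series:
    - [0, -0.001, -0.05, 0, 0, 0]
    - [0, -0.001, -0.085, 0, 0, 0]
    - [0, -0.001, -0.085, 0, 0, 0]
    - [0, -0.001, -0.085, 0, 0, 0]

```text
clock: 20.9
position: [0.4315, -0.1753, 0.1242]
ee_rot: [2.281, 2.158, 0.001]
force: [-0.7, 0.1, 1.4]
width: 0.548
gripper_force: 0.0
```

>>> move_arm:
  series:
    - [0, 0, 0, 0, 0, 0]
    - [0, 0, 0, 0, 0, 0]
    - [0, 0, 0, 0, 0, 0]
    - [0, 0, 0, 0, 0, 0]
    - [0, 0, 0, 0, 0, 0]
  claw: -1
  squeeze: 35

```text
clock: 21.4
position: [0.4304, -0.1748, 0.1227]
ee_rot: [2.281, 2.159, 0.0]
force: [-0.0, 0.0, 0.1]
width: 0.162
gripper_force: 0.0
```

>>> move_arm:
  series:
    - [0, 0, 0, 0, 0, 0]
    - [0, 0, 0.05, 0, 0, 0]
    - [0, 0, 0.1, 0, 0, 0]
    - [0, 0, 0.16, 0, 0, 0]
    - [0, 0, 0.22, 0, 0, 0]

```text
clock: 21.9
position: [0.4294, -0.1744, 0.2886]
ee_rot: [-2.28, -2.159, 0.001]
force: [1.0, -1.5, -3.2]
width: 0.106
gripper_force: 35.0
```

>>> move_arm:
  series:
    - [0, 0, 0.03, 0, 0, 0]
    - [0, 0, 0.03, 0, 0, 0]
    - [0, 0, 0.03, 0, 0, 0]

```text
clock: 22.2
position: [0.4298, -0.1747, 0.3092]
ee_rot: [-2.281, -2.159, 0.001]
force: [-0.8, 0.7, -3.5]
width: 0.101
gripper_force: 35.0
```

>>> move_arm:
  series:
    - [0.04, -0.018, 0, 0, 0, 0]
    - [0.08, -0.036, 0, 0, 0, 0]
    - [0.12, -0.054, 0, 0, 0, 0]
    - [0.12, -0.054, 0, 0, 0, 0]
    - [0.12, -0.054, 0, 0, 0, 0]

```text
clock: 22.7
position: [0.5196, -0.2149, 0.3071]
ee_rot: [-2.278, -2.157, 0.003]
force: [0.4, -0.7, -3.3]
width: 0.106
gripper_force: 35.0
```

>>> move_arm:
  series:
    - [0.04, -0.002, 0, 0, 0, 0]
    - [0.08, -0.005, 0, 0, 0, 0]
    - [0.12, -0.008, 0, 0, 0, 0]
    - [0.145, -0.009, 0, 0, 0, 0]
    - [0.145, -0.009, 0, 0, 0, 0]

```text
clock: 23.2
position: [0.6299, -0.2208, 0.3078]
ee_rot: [-2.278, -2.16, 0.0]
force: [-1.4, -0.0, -2.8]
width: 0.105
gripper_force: 35.0
```

>>> move_arm:
  series:
    - [0, 0, -0.03, 0, 0, 0]
    - [0, 0, -0.06, 0, 0, 0]
    - [0, 0, -0.07, 0, 0, 0]
    - [0, 0, -0.075, 0, 0, 0]
    - [0, 0, -0.075, 0, 0, 0]

```text
clock: 23.7
position: [0.6286, -0.222, 0.2539]
ee_rot: [-2.282, -2.16, 0.0]
force: [0.2, -0.3, -2.9]
width: 0.105
gripper_force: 35.0
```

>>> move_arm:
  series:
    - [0, 0, 0, 0, 0, 0]
    - [0, 0, 0, 0, 0, 0]
    - [0, 0, 0, 0, 0, 0]
    - [0, 0, 0, 0, 0, 0]
    - [0, 0, 0, 0, 0, 0]
  claw: -0.13

```text
clock: 24.2
position: [0.6292, -0.222, 0.254]
ee_rot: [2.281, 2.159, 0.0]
force: [0.6, -0.6, -0.5]
width: 0.429
gripper_force: 0.0
```

>>> move_arm:
  series:
    - [0, 0, 0.03, 0, 0, 0]
    - [0, 0, 0.06, 0, 0, 0]
    - [0, 0, 0.1, 0, 0, 0]
    - [0, 0, 0.12, 0, 0, 0]
    - [-0.06, 0, 0.12, 0, 0, 0]

```text
clock: 24.7
position: [0.5881, -0.2209, 0.3448]
ee_rot: [2.277, 2.161, 0.007]
force: [0.3, -0.8, 0.3]
width: 0.435
gripper_force: 0.0
```

>>> move_arm:
  series:
    - [-0.06, 0, 0, 0, 0, 0]
    - [-0.12, 0, 0, 0, 0, 0]
    - [-0.18, 0, 0, 0, 0, 0]
    - [-0.22, 0, 0, 0, 0, 0]
    - [-0.22, 0, 0, 0, 0, 0]

```text
clock: 25.2
position: [0.4156, -0.2227, 0.3445]
ee_rot: [2.284, 2.155, -0.003]
force: [0.8, -0.5, 0.8]
width: 0.436
gripper_force: 0.0
```

Run:
```python
from h import *
bars(); print(readout.observe()['position'])
snap('scene','s1.png')
```

```text
bar [252. 230.] [436.5  -1.5] [75.  10.9] 83.1
bar [288. 234.] [414.3 -95.1] [76.3 10.3] 86.2
bar [186. 247.] [408.9 175.3] [75.9  9.8] 80.9
[ 0.41776611 -0.22246547  0.34452177]
```

View pics/s1.png

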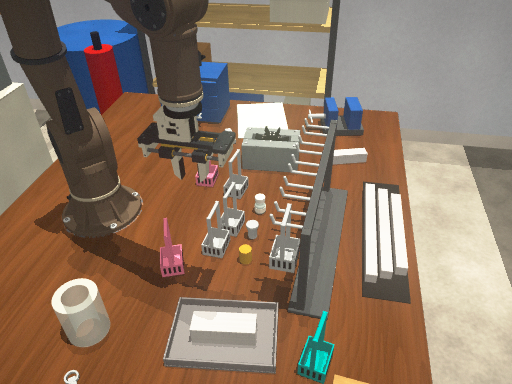

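The first basket hangs on hook 1 at (285,240), and the channel sits in the tray at (223,328). Next is the basket at (0.414,-0.095).

>>> move_arm:
  series:
    - [-0.003, 0.06, 0, 0, 0, 0]
    - [-0.003, 0.12, 0, 0, 0, 0]
    - [-0.003, 0.17, 0, 0, 0, 0]
    - [-0.003, 0.17, -0.05, 0, 0, 0]
    - [-0.003, 0.17, -0.1, 0, 0, 0]
  claw: 0.1

```text
clock: 25.8
position: [0.4191, -0.0926, 0.2687]
ee_rot: [2.275, 2.162, 0.004]
force: [-0.1, -1.1, -1.2]
width: 0.554
gripper_force: 0.0
```

>>> move_arm:
  series:
    - [0, 0, -0.05, 0, 0, 0]
    - [0, 0, -0.1, 0, 0, 0]
    - [0, 0, -0.1, 0, 0, 0]
    - [0, 0, -0.1, 0, 0, 0]

```text
clock: 26.2
position: [0.4177, -0.0938, 0.1941]
ee_rot: [-2.279, -2.16, -0.001]
force: [0.3, -0.0, 0.1]
width: 0.552
gripper_force: 0.0
```

>>> move_arm:
  series:
    - [-0.0045, -0.0015, -0.05, 0, 0, 0]
    - [-0.0045, -0.0015, -0.095, 0, 0, 0]
    - [-0.0045, -0.0015, -0.095, 0, 0, 0]
    - [-0.0045, -0.0015, -0.095, 0, 0, 0]

```text
clock: 26.6
position: [0.4149, -0.0955, 0.1242]
ee_rot: [2.28, 2.159, 0.002]
force: [-0.7, 0.8, 0.3]
width: 0.549
gripper_force: 0.0
```

>>> move_arm:
  series:
    - [0, 0, 0, 0, 0, 0]
    - [0, 0, 0, 0, 0, 0]
    - [0, 0, 0, 0, 0, 0]
    - [0, 0, 0, 0, 0, 0]
    - [0, 0, 0, 0, 0, 0]
  claw: -1

```text
clock: 27.1
position: [0.4136, -0.0957, 0.1227]
ee_rot: [2.281, 2.159, 0.0]
force: [-0.9, 0.4, 0.1]
width: 0.167
gripper_force: 0.0
```

>>> move_arm:
  series:
    - [0, 0, 0, 0, 0, 0]
    - [0, 0, 0.05, 0, 0, 0]
    - [0, 0, 0.1, 0, 0, 0]
    - [0, 0, 0.16, 0, 0, 0]
    - [0, 0, 0.22, 0, 0, 0]

```text
clock: 27.6
position: [0.4125, -0.0953, 0.2887]
ee_rot: [-2.28, -2.159, 0.001]
force: [1.9, -1.0, -3.3]
width: 0.104
gripper_force: 35.0
```

>>> move_arm:
  series:
    - [0, 0, 0.03, 0, 0, 0]
    - [0, 0, 0.03, 0, 0, 0]
    - [0, 0, 0.03, 0, 0, 0]

```text
clock: 27.9
position: [0.413, -0.0957, 0.3092]
ee_rot: [-2.281, -2.159, 0.001]
force: [0.2, 0.4, -3.2]
width: 0.103
gripper_force: 35.0
```

>>> move_arm:
  series:
    - [0.05, -0.009, 0, 0, 0, 0]
    - [0.1, -0.018, 0, 0, 0, 0]
    - [0.149, -0.026, 0, 0, 0, 0]
    - [0.149, -0.026, 0, 0, 0, 0]
    - [0.149, -0.026, 0, 0, 0, 0]

```text
clock: 28.4
position: [0.5247, -0.1148, 0.307]
ee_rot: [-2.277, -2.157, 0.003]
force: [0.4, 0.2, -2.3]
width: 0.103
gripper_force: 35.0
```

>>> move_arm:
  series:
    - [0.04, -0.002, 0, 0, 0, 0]
    - [0.08, -0.005, 0, 0, 0, 0]
    - [0.12, -0.008, 0, 0, 0, 0]
    - [0.146, -0.009, 0, 0, 0, 0]
    - [0.146, -0.009, 0, 0, 0, 0]

```text
clock: 28.9
position: [0.6354, -0.1215, 0.3078]
ee_rot: [-2.279, -2.159, 0.001]
force: [-0.2, -0.4, -2.4]
width: 0.105
gripper_force: 35.0
```

>>> move_arm:
  series:
    - [0, 0, -0.03, 0, 0, 0]
    - [0, 0, -0.06, 0, 0, 0]
    - [0, 0, -0.07, 0, 0, 0]
    - [0, 0, -0.075, 0, 0, 0]
    - [0, 0, -0.075, 0, 0, 0]

```text
clock: 29.4
position: [0.6343, -0.1219, 0.2539]
ee_rot: [-2.281, -2.16, 0.0]
force: [-0.2, -0.5, -1.5]
width: 0.103
gripper_force: 35.0
```

>>> move_arm:
  series:
    - [0, 0, 0, 0, 0, 0]
    - [0, 0, 0, 0, 0, 0]
    - [0, 0, 0, 0, 0, 0]
    - [0, 0, 0, 0, 0, 0]
    - [0, 0, 0, 0, 0, 0]
  claw: -0.13

```text
clock: 29.9
position: [0.6348, -0.1218, 0.254]
ee_rot: [2.281, 2.159, 0.0]
force: [0.0, -0.3, -0.2]
width: 0.429
gripper_force: 0.0
```

>>> move_arm:
  series:
    - [0, 0, 0.03, 0, 0, 0]
    - [0, 0, 0.06, 0, 0, 0]
    - [0, 0, 0.1, 0, 0, 0]
    - [0, 0, 0.12, 0, 0, 0]
    - [-0.06, 0, 0.12, 0, 0, 0]

```text
clock: 30.4
position: [0.5935, -0.1213, 0.3448]
ee_rot: [2.279, 2.159, 0.007]
force: [0.9, -1.3, 0.5]
width: 0.435
gripper_force: 0.0
```

>>> move_arm:
  series:
    - [-0.06, 0, 0, 0, 0, 0]
    - [-0.12, 0, 0, 0, 0, 0]
    - [-0.18, 0, 0, 0, 0, 0]
    - [-0.22, 0, 0, 0, 0, 0]
    - [-0.22, 0, 0, 0, 0, 0]

```text
clock: 30.9
position: [0.4214, -0.1221, 0.3443]
ee_rot: [2.282, 2.157, -0.003]
force: [0.3, -0.1, 0.9]
width: 0.432
gripper_force: 0.0
```

```bash
cat >> h.py <<'E'
def hung():
    for n in('scene','top'):
        im,d=get_image(n); W=cloud(n,d).reshape(-1,3); W=W[np.isfinite(W).all(1)]
        t=np.radians(-3.5); ex=np.array([np.cos(t),np.sin(t)]); ey=np.array([-ex[1],ex[0]]); D=W[:,:2]-[.6955,-.0258]; x=D@ex; y=D@ey; z=W[:,2]
        for i in range(5):
            yy=y-(-.2+.1*i)
            b=(abs(yy)<.016)&(x>-.08)&(x<-.015)&(z>.255)&(z<.29); w=(abs(yy)<.05)&(x>-.11)&(x<0)&(z>.1)&(z<.19)
            if b.sum()>4: print(n,'hook',i+1,b.sum(),'bar x',x[b].mean().round(3),'z',np.median(z[b]).round(3),'walls',w.sum(),np.round([x[w].min(),x[w].max(),z[w].min(),z[w].max()],3) if w.any() else '')
E
python3 - <<'E'
from h import *
bars(); hung(); print(readout.observe()['position'])
E
```

```text
bar [252. 230.] [435.7  -1.4] [75.2 10.6] 81.4
bar [186. 247.] [408.9 175.5] [74.9  9.8] 81.1
scene hook 1 48 bar x -0.053 z 0.273 walls 864 [-0.084 -0.023  0.128  0.19 ]
scene hook 2 35 bar x -0.053 z 0.274 walls 300 [-0.085 -0.025  0.129  0.189]
top hook 2 57 bar x -0.055 z 0.274 walls 515 [-0.085 -0.022  0.128  0.189]
[ 0.42524734 -0.12196756  0.34410223]
```

>>> move_arm:
  series:
    - [0.015, 0.06, 0, 0, 0, -0.078]
    - [0.015, 0.12, 0, 0, 0, -0.078]
    - [0.015, 0.161, 0, 0, 0, -0.078]
    - [0.015, 0.161, -0.05, 0, 0, -0.078]
    - [0.015, 0.161, -0.1, 0, 0, -0.078]
  claw: 0.1

```text
clock: 31.55
position: [0.4378, 0.0008, 0.2684]
ee_rot: [2.363, 2.068, 0.005]
force: [0.8, -1.7, -0.5]
width: 0.551
gripper_force: 0.0
```

>>> move_arm:
  series:
    - [0, 0, -0.05, 0, 0, 0]
    - [0, 0, -0.1, 0, 0, 0]
    - [0, 0, -0.1, 0, 0, 0]
    - [0, 0, -0.1, 0, 0, 0]

```text
clock: 31.95
position: [0.4366, -0.0004, 0.194]
ee_rot: [-2.365, -2.065, 0.0]
force: [1.0, -0.3, 0.4]
width: 0.549
gripper_force: 0.0
```

>>> move_arm:
  series:
    - [-0.001, -0.001, -0.05, 0, 0, 0]
    - [-0.001, -0.001, -0.095, 0, 0, 0]
    - [-0.001, -0.001, -0.095, 0, 0, 0]
    - [-0.001, -0.001, -0.095, 0, 0, 0]

```text
clock: 32.35
position: [0.4365, -0.0014, 0.1242]
ee_rot: [2.367, 2.065, 0.002]
force: [0.2, -0.1, 1.5]
width: 0.549
gripper_force: 0.0
```

>>> move_arm:
  series:
    - [0, 0, 0, 0, 0, 0]
    - [0, 0, 0, 0, 0, 0]
    - [0, 0, 0, 0, 0, 0]
    - [0, 0, 0, 0, 0, 0]
    - [0, 0, 0, 0, 0, 0]
  claw: -1

```text
clock: 32.85
position: [0.4353, -0.0019, 0.1227]
ee_rot: [2.368, 2.064, 0.0]
force: [-1.1, -0.7, 0.3]
width: 0.163
gripper_force: 0.0
```

>>> move_arm:
  series:
    - [0, 0, 0, 0, 0, 0]
    - [0, 0, 0.05, 0, 0, 0]
    - [0, 0, 0.1, 0, 0, 0]
    - [0, 0, 0.16, 0, 0, 0]
    - [0, 0, 0.22, 0, 0, 0]

```text
clock: 33.35
position: [0.4343, -0.0018, 0.2887]
ee_rot: [-2.366, -2.064, 0.001]
force: [2.6, 0.5, -3.5]
width: 0.104
gripper_force: 35.0
```

>>> move_arm:
  series:
    - [0, 0, 0.03, 0, 0, 0.07]
    - [0, 0, 0.03, 0, 0, 0.07]
    - [0, 0, 0.03, 0, 0, 0.07]

```text
clock: 33.65
position: [0.4348, -0.0021, 0.3092]
ee_rot: [-2.292, -2.148, 0.001]
force: [0.0, 0.2, -3.5]
width: 0.107
gripper_force: 35.0
```

>>> move_arm:
  series:
    - [0.05, -0.007, 0, 0, 0, 0]
    - [0.1, -0.014, 0, 0, 0, 0]
    - [0.127, -0.019, 0, 0, 0, 0]
    - [0.127, -0.019, 0, 0, 0, 0]
    - [0.127, -0.019, 0, 0, 0, 0]

```text
clock: 34.15
position: [0.5294, -0.0159, 0.3076]
ee_rot: [-2.288, -2.147, 0.004]
force: [-1.0, 0.3, -2.3]
width: 0.102
gripper_force: 35.0
```

>>> move_arm:
  series:
    - [0.04, -0.002, 0, 0, 0, 0]
    - [0.08, -0.005, 0, 0, 0, 0]
    - [0.12, -0.008, 0, 0, 0, 0]
    - [0.147, -0.009, 0, 0, 0, 0]
    - [0.147, -0.009, 0, 0, 0, 0]

```text
clock: 34.65
position: [0.6414, -0.0229, 0.308]
ee_rot: [-2.29, -2.148, 0.002]
force: [-0.8, 0.3, -2.9]
width: 0.101
gripper_force: 35.0
```

>>> move_arm:
  series:
    - [0, 0, -0.03, 0, 0, 0]
    - [0, 0, -0.06, 0, 0, 0]
    - [0, 0, -0.07, 0, 0, 0]
    - [0, 0, -0.075, 0, 0, 0]
    - [0, 0, -0.075, 0, 0, 0]

```text
clock: 35.15
position: [0.6403, -0.0228, 0.254]
ee_rot: [-2.291, -2.15, 0.0]
force: [-0.6, 0.1, -2.5]
width: 0.102
gripper_force: 35.0
```

>>> move_arm:
  series:
    - [0, 0, 0, 0, 0, 0]
    - [0, 0, 0, 0, 0, 0]
    - [0, 0, 0, 0, 0, 0]
    - [0, 0, 0, 0, 0, 0]
    - [0, 0, 0, 0, 0, 0]
  claw: -0.13

```text
clock: 35.65
position: [0.6408, -0.0229, 0.254]
ee_rot: [2.29, 2.15, 0.001]
force: [0.1, 0.3, 0.3]
width: 0.429
gripper_force: 0.0
```

>>> move_arm:
  series:
    - [0, 0, 0.03, 0, 0, 0]
    - [0, 0, 0.06, 0, 0, 0]
    - [0, 0, 0.1, 0, 0, 0]
    - [0, 0, 0.12, 0, 0, 0]
    - [-0.06, 0, 0.12, 0, 0, 0]

```text
clock: 36.15
position: [0.5995, -0.0228, 0.3448]
ee_rot: [2.291, 2.148, 0.008]
force: [0.5, -0.6, 0.8]
width: 0.437
gripper_force: 0.0
```

>>> move_arm:
  series:
    - [-0.06, 0, 0, 0, 0, 0]
    - [-0.12, 0, 0, 0, 0, 0]
    - [-0.18, 0, 0, 0, 0, 0]
    - [-0.22, 0, 0, 0, 0, 0]
    - [-0.22, 0, 0, 0, 0, 0]

```text
clock: 36.65
position: [0.4275, -0.0227, 0.3443]
ee_rot: [2.289, 2.148, -0.003]
force: [-0.3, -0.5, 0.1]
width: 0.438
gripper_force: 0.0
```

Run:
```python
from h import *
bars(); hung(); print(readout.observe()['position'])
```

```text
bar [186. 247.] [408.9 175.1] [75.3 10.3] 80.9
scene hook 1 46 bar x -0.052 z 0.274 walls 864 [-0.083 -0.023  0.128  0.19 ]
scene hook 2 37 bar x -0.053 z 0.273 walls 298 [-0.085 -0.025  0.13   0.189]
scene hook 3 34 bar x -0.054 z 0.273 walls 240 [-0.084 -0.025  0.129  0.189]
top hook 1 59 bar x -0.054 z 0.274 walls 621 [-0.084 -0.     0.124  0.189]
[ 0.4312772  -0.02305653  0.34407749]
```

>>> move_arm:
  series:
    - [-0.028, 0.06, 0, 0, 0, -0.088]
    - [-0.028, 0.12, 0, 0, 0, -0.088]
    - [-0.028, 0.18, 0, 0, 0, -0.088]
    - [-0.028, 0.24, 0, 0, 0, -0.088]
    - [-0.028, 0.264, 0, 0, 0, -0.088]
  claw: 0.1

```text
clock: 37.3
position: [0.4097, 0.1801, 0.3439]
ee_rot: [-2.38, -2.047, -0.003]
force: [1.0, 0.4, -0.6]
width: 0.548
gripper_force: 0.0
```

>>> move_arm:
  series:
    - [0, 0, -0.06, 0, 0, 0]
    - [0, 0, -0.12, 0, 0, 0]
    - [0, 0, -0.18, 0, 0, 0]
    - [0, 0, -0.2, 0, 0, 0]
    - [0, 0, -0.2, 0, 0, 0]

```text
clock: 37.8
position: [0.4089, 0.1751, 0.1912]
ee_rot: [-2.384, -2.041, 0.006]
force: [0.0, -0.1, 0.4]
width: 0.55
gripper_force: 0.0
```

>>> move_arm:
  series:
    - [0, 0, -0.05, 0, 0, 0]
    - [0, 0, -0.094, 0, 0, 0]
    - [0, 0, -0.094, 0, 0, 0]
    - [0, 0, -0.094, 0, 0, 0]

```text
clock: 38.2
position: [0.4104, 0.1761, 0.1243]
ee_rot: [-2.386, -2.042, -0.001]
force: [0.4, -0.3, 1.4]
width: 0.547
gripper_force: 0.0
```

>>> move_arm:
  series:
    - [0, 0, 0, 0, 0, 0]
    - [0, 0, 0, 0, 0, 0]
    - [0, 0, 0, 0, 0, 0]
    - [0, 0, 0, 0, 0, 0]
    - [0, 0, 0, 0, 0, 0]
  claw: -1

```text
clock: 38.7
position: [0.4098, 0.1751, 0.1235]
ee_rot: [2.387, 2.042, 0.001]
force: [-1.1, 0.1, 0.5]
width: 0.164
gripper_force: 0.4
```

>>> move_arm:
  series:
    - [0, 0, 0, 0, 0, 0]
    - [0, 0, 0.05, 0, 0, 0]
    - [0, 0, 0.1, 0, 0, 0]
    - [0, 0, 0.16, 0, 0, 0]
    - [0, 0, 0.22, 0, 0, 0]

```text
clock: 39.2
position: [0.4088, 0.1749, 0.2894]
ee_rot: [-2.386, -2.042, 0.002]
force: [0.6, -0.5, -3.7]
width: 0.102
gripper_force: 35.0
```

>>> move_arm:
  series:
    - [0, 0, 0.03, 0, 0, 0.086]
    - [0, 0, 0.03, 0, 0, 0.086]
    - [0, 0, 0.03, 0, 0, 0.086]

```text
clock: 39.5
position: [0.4094, 0.1746, 0.31]
ee_rot: [2.295, 2.145, -0.001]
force: [-0.2, 0.0, -3.3]
width: 0.104
gripper_force: 35.0
```

>>> move_arm:
  series:
    - [0.05, 0.003, 0, 0, 0, 0]
    - [0.1, 0.006, 0, 0, 0, 0]
    - [0.15, 0.009, 0, 0, 0, 0]
    - [0.179, 0.012, 0, 0, 0, 0]
    - [0.179, 0.012, 0, 0, 0, 0]

```text
clock: 40.0
position: [0.5458, 0.1832, 0.307]
ee_rot: [-2.294, -2.142, 0.005]
force: [0.1, -0.8, -2.7]
width: 0.104
gripper_force: 35.0
```

>>> move_arm:
  series:
    - [0.04, -0.002, 0, 0, 0, 0]
    - [0.08, -0.004, 0, 0, 0, 0]
    - [0.12, -0.006, 0, 0, 0, 0]
    - [0.146, -0.008, 0, 0, 0, 0]
    - [0.146, -0.008, 0, 0, 0, 0]

```text
clock: 40.5
position: [0.6545, 0.177, 0.3073]
ee_rot: [-2.295, -2.144, 0.005]
force: [-0.5, -0.4, -3.3]
width: 0.103
gripper_force: 35.0
```

>>> move_arm:
  series:
    - [0, 0, -0.03, 0, 0, 0]
    - [0, 0, -0.06, 0, 0, 0]
    - [0, 0, -0.07, 0, 0, 0]
    - [0, 0, -0.075, 0, 0, 0]
    - [0, 0, -0.075, 0, 0, 0]

```text
clock: 41.0
position: [0.653, 0.1783, 0.2544]
ee_rot: [-2.292, -2.148, 0.001]
force: [0.2, 0.5, -2.6]
width: 0.103
gripper_force: 35.0
```

>>> move_arm:
  series:
    - [0, 0, 0, 0, 0, 0]
    - [0, 0, 0, 0, 0, 0]
    - [0, 0, 0, 0, 0, 0]
    - [0, 0, 0, 0, 0, 0]
    - [0, 0, 0, 0, 0, 0]
  claw: -0.13

```text
clock: 41.5
position: [0.6535, 0.1782, 0.2548]
ee_rot: [2.293, 2.147, 0.001]
force: [-0.9, 0.3, 0.1]
width: 0.428
gripper_force: 0.0
```

>>> move_arm:
  series:
    - [0, 0, 0.03, 0, 0, 0]
    - [0, 0, 0.06, 0, 0, 0]
    - [0, 0, 0.1, 0, 0, 0]
    - [0, 0, 0.12, 0, 0, 0]
    - [-0.06, 0, 0.12, 0, 0, 0]

```text
clock: 42.0
position: [0.6127, 0.1775, 0.3455]
ee_rot: [2.298, 2.142, 0.008]
force: [-0.8, -0.5, 0.8]
width: 0.439
gripper_force: 0.0
```

>>> move_arm:
  series:
    - [-0.06, 0, 0, 0, 0, 0]
    - [-0.12, 0, 0, 0, 0, 0]
    - [-0.18, -0.06, 0, 0, 0, 0]
    - [-0.22, -0.12, 0, 0, 0, 0]
    - [-0.22, -0.18, 0, 0, 0, 0]

```text
clock: 42.5
position: [0.4422, 0.0539, 0.3448]
ee_rot: [2.287, 2.152, -0.0]
force: [2.0, -1.8, 0.4]
width: 0.432
gripper_force: 0.0
```

>>> move_arm:
  series:
    - [0, -0.3, 0, 0, 0, 0]
    - [0, -0.3, 0, 0, 0, 0]
    - [0, -0.3, 0, 0, 0, 0]
    - [0, -0.3, 0, 0, 0, 0]
    - [0, -0.3, 0, 0, 0, 0]

```text
clock: 43.0
position: [0.4442, -0.1769, 0.3444]
ee_rot: [2.298, 2.141, -0.002]
force: [0.5, 0.7, 0.1]
width: 0.437
gripper_force: 0.0
```

Run:
```python
from h import *
bars(); hung(); print(readout.observe()['position']); wheel('top'); wheel('scene'); snap('top','t2.png')
```

```text
scene hook 1 47 bar x -0.053 z 0.274 walls 862 [-0.084 -0.023  0.127  0.19 ]
scene hook 2 36 bar x -0.054 z 0.273 walls 299 [-0.085 -0.025  0.13   0.19 ]
scene hook 3 29 bar x -0.052 z 0.273 walls 240 [-0.084 -0.025  0.132  0.188]
scene hook 5 19 bar x -0.053 z 0.273 walls 276 [-0.083 -0.     0.101  0.19 ]
top hook 1 57 bar x -0.054 z 0.274 walls 250 [-0.084 -0.002  0.128  0.19 ]
top hook 2 58 bar x -0.054 z 0.274 walls 646 [-0.085 -0.022  0.127  0.186]
top hook 3 59 bar x -0.055 z 0.275 walls 632 [-0.085 -0.022  0.128  0.187]
top hook 5 59 bar x -0.054 z 0.275 walls 719 [-0.085 -0.001  0.127  0.19 ]
[ 0.44485828 -0.17356762  0.34425723]
top (array([ 0,  0,  4, 10,  0,  0,  0,  0,  0,  0,  2, 25,  4,  0,  0,  0,  0,
        0,  0, 32, 12,  1,  0,  0,  0,  0,  0,  0,  0,  0]), array([-75, -70, -65, -60, -55, -50, -45, -40, -35, -30, -25, -20, -15,
       -10,  -5,   0,   5,  10,  15,  20,  25,  30,  35,  40,  45,  50,
        55,  60,  65,  70,  75]))
scene (array([0, 0, 3, 1, 0, 0, 0, 0, 0, 0, 3, 8, 0, 0, 0, 0, 0, 0, 0, 6, 5, 0,
       0, 0, 0, 0, 0, 0, 0, 0]), array([-75, -70, -65, -60, -55, -50, -45, -40, -35, -30, -25, -20, -15,
       -10,  -5,   0,   5,  10,  15,  20,  25,  30,  35,  40,  45,  50,
        55,  60,  65,  70,  75]))
```

View pics/t2.png

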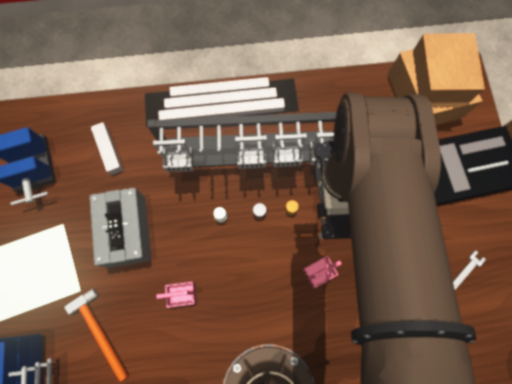

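The top view shows four baskets hung, at (179,160), (250,155) and (288,155), with the fourth (hook 1) behind the arm but confirmed in the depth data. The bystanders and pink look-alikes have not moved, and the wheel reads 4.

```bash
python3 -c "
from cell import ticket
print(ticket.sign_off())"
```

```text
the job is handed in; nothing more can be done
None
```

The job is handed in, with no verdict returned: all four baskets hang on hooks 1, 2, 3 and 5, the wheel shows 4, the channel lies flat and legs down in the tray, and the small things were left where they stood.

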